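# Sort the pins by length and hold up the carrier

### The arm

A 6-joint arm with a two-finger parallel gripper is mounted at the origin on the work surface. World frame = base frame: x ahead of the robot, y to its left, z up, the work surface at z = 0. Lengths are in mm, angles in degrees, forces in N, time in s.
With the tool pointing down it reaches from about 250 to 775 mm from the base axis. Payload 4 kg.
Tool frame: the origin (TCP) lies at the very end of the fingers, on their centre line; the grasp point (between the pads) lies 19 mm behind it; x points along the fingers, z is the direction in which the jaws open and shut, and the axes are right-handed (so a half turn about x gives the same grasp; the last joint's range is limited). The gripper opens to 85 mm and grips with 20 to 120 N. Pads are 22 mm wide; open, the fingers measure 114 mm over their backs; the gripper's body (76 mm by 85 mm) begins 54 mm behind the grasp point. The pads swing forward as they close: fully open they stand 13 mm farther back than shut.
Start: joints at [-5.907, 4.996, 78.535, -0, 96.463, -5.907], TCP at [550.02, -0.007, 192.741] pointing down, gripper open.
Joint ranges: [-177.83, 177.83], [-43.37, 116.18], [15.69, 146.23], [-61.86, 241.86], [9.47, 152.12], [-147.06, 147.06]. Speed limits (degrees/s): [159.86, 159.86, 180, 180, 180, 180].

### API

Orientations are given as a 3x3 rotation matrix whose columns are the frame's x, y, z axes.
In Python, from cell import arm gives the robot as it stands.
- The arm moves only by the tool drive_tool, never from a script. Its argument "targets" is a list of rows, each a list of 6 numbers: the shift along the world's x, y, z in cm, then the turn, a rotation vector about the world's x, y, z in rad. A call has 1 to 10 rows; each row shifts and turns the commanded pose from where the row before left it; what a row does not reach is not made up. A row lasts 1/8 s, in which the tool goes at most 62.5 mm and 10.7 degrees, less where a joint would pass 70% of its speed; a pose out of reach is approached as far as the arm can. A call is refused whole if a number of a shift passes 6.25 or a number of a turn 0.188, either way. A call with a gripper value outside its range is refused whole. "grip" is the gripper's target within -1 to 1 (fully open at 1, half-way at 0, shut at -1), set as the call begins (left out, the last holds). The fingers move at their own pace and stop on an object; "squeeze" is the grip in N (left out, the last holds). Time passes only in rows, so rows that do not move let the fingers close. It gives the time, the measured TCP pose, the force and the opening at its end, in the units of the state.
- arm.sense(): the state, without advancing time (a new reading comes with each control period).
- arm.capture(name): name is "scene" or "side" or "wrist"; returns the picture (420x560x3 uint8, blue, green, red); there is no depth.
- arm.camera_info(name): a dict with "mtx" (3x3 intrinsics, pixels), "k1" (the pictures are not rectified: a ray, as slopes to the right and down, at radius r is drawn at 1 + k1 r^2 times it, then the intrinsics apply), "world_to_cam" (4x4, takes a point from world to camera coordinates). Camera axes: x right, y up, looking along -z (the intrinsics and any distortion apply to the point x, -y, -z); pixel columns grow to the right and rows downward; lengths in mm; the calibration is good to about 2 mm. A picture is of the moment at which its call begins: read the wrist's pose just before it. camera_info takes no time and is no camera call; for the wrist camera it gives the pose at the moment of the call.
- arm.close_job(): hands the job in, once; it reports no verdict.
Trained networks look in the newest picture that a camera, given by its name, has taken for a name from the list of things; names that differ only in an ending like _2 or _b are one class to them, and where a whole thing is asked for, a point or a joint stands for the part that bears it (a point fixed in the world has none). Each returns a list of dicts, best first, with "confidence" (0 to 1); they miss things now and then, are a little off and sometimes report something else, mostly with a low value. They report only what shows in the picture. A call takes as long as a camera call.
- arm.spot_in(camera, query): "bbox" ([left, top, right, bottom] in pixels, round what is visible of it).
- arm.silhouettes(camera, query): "region" (420x560 bool, what is visible of it) and "bbox" ([left, top, right, bottom] in pixels, round what is visible of it).
The state is a dict: "t": time; "joint_pos": joint angles; "dq": joint speeds; "effort": joint torques, N m; "position": TCP position; "eef_rot": TCP orientation; "wrist_force": force on the tool from outside, world axes, zero at the start; "moment": the same for the moment, N m; "opening": finger opening in mm.
Only numpy, scipy, OpenCV 4.12 (cv2) and the standard library are available. Lean on these libraries where they do the work, as an engineer would, in place of code of your own. Each camera call takes 0.05 s, during which the arm holds its last target.

### The job

Two loose aluminium pins stand on the bench, one short and one long: stand each in the free pocket of the carrier row that already holds a pin of its own length. Then lift the loaded carrier by its handle without tipping it, and finish while holding it, still and level, about 10 cm above the bench; do not put it down or let go. Leave all the other things on the bench where they are.

Things in the scene. Friction and masses are not known exactly. Their poses are not given: they have to be found in the camera images.
- carrier: Loose plywood block 150 (its x) by 112 (its y) by 28 mm high with a T handle; 250 g; origin at the centre of its underside, z up. Four alike square pockets, 26 mm wide, 20 mm deep (floor 8 mm above the origin), at x = +-42, y = +-36 mm. The two with the same y form a row. At the start each row has one pin, at opposite ends; which row is the long one varies. Fingers either side of a pin along x clear the handle.
- carrier_handle (a point): Centre of the carrier's dark wooden grip bar, 95 mm above the centre of its underside. Bar 60 mm (carrier x) by 14 mm (y) by 22 mm high (84 to 106 mm up), on a post 20 by 14 mm: pinch it from above along y. The loaded carrier (about 470 g) nearly balances here.
- pin_long: solid plain aluminium round pin, 20 mm diameter, 80 mm long, about 68 g; origin at the centre of its underside, z along its axis. The loose long pin, standing upright on the bench at the start.
- pin_short: solid plain aluminium round pin, 20 mm diameter, 50 mm long, about 42 g; origin at the centre of its underside, z along its axis. The loose short pin, standing upright on the bench at the start.
- mate_long: solid plain aluminium round pin, 20 mm diameter, 80 mm long, about 68 g; origin at the centre of its underside, z along its axis. It already stands in a pocket of the carrier and marks the row for long pins.
- mate_short: solid plain aluminium round pin, 20 mm diameter, 50 mm long, about 42 g; origin at the centre of its underside, z along its axis. It already stands in a pocket of the carrier and marks the row for short pins.
- dish: Round steel parts dish, 104 mm across, 22 mm high, left of the carrier; origin at the centre of its underside. Leave alone.
- mug: White ceramic mug, 80 mm across, 92 mm high, handle at its +y; origin at the centre of its underside. Leave alone.
- screwdriver: Blue-handled screwdriver lying on the bench beyond the carrier, along its own x with the handle at -x, about 200 mm long; origin under its middle. Leave alone.
- square: Aluminium try square lying flat between the two loose pins; blade 25 mm (x) by 150 mm (y) by 4 mm thick, centred on the origin, and a stock 100 by 22 by 12 mm high across the blade's -y end, reaching to +x. Leave alone.
- collar: Squat steel ring, 44 mm outside, 26 mm inside, 18 mm high, lying flat; not one of the pins. Origin at the centre of its underside. Leave alone.
- jar: Closed glass jar, 60 mm across, 85 mm high, beyond the carrier; origin at the centre of its underside. Leave alone.

How it is judged:
By the outcome, as a careful person would: the job done as asked, in the order asked, and still so for the second after the job is handed in, while the arm keeps its last pose, push and grip.
It also fails if it takes over 64 s, if anything falls off the work surface, if the arm or the gripper's body presses on something with over 40 N, if the wrist force passes 120 N, or if a joint passes its speed limit or range.

## Working session

There is one attempt and no reset: what is moved stays moved. The work goes in short steps, Python scripts to look and compute and a tool call to move; the robot and the scene stay as the last step left them, time stands still between calls to the robot, and variables do not carry over. Pictures are saved under pics/ and viewed, and the job is handed in when it is done.

Besides the shell and the picture viewer there is one more tool, called after "Call:" by a JSON object that holds its "op" and its "data". drive_tool: Moves the arm, as the interface text tells. Its arguments: {"type":"object","properties":{"targets":{"type":"array"},"grip":{"type":"number"},"squeeze":{"type":"number"}},"required":["targets"]}

```bash
mkdir -p pics; ls
python3 - <<'E'
from cell import arm
import cv2
s=arm.sense();print(s)
for n in("scene","side","wrist"):
    cv2.imwrite(f"pics/{n}0.png",arm.capture(n)); c=arm.camera_info(n); print(n,c)
E
```

```text
pics
{'t': 0.0, 'joint_pos': array([-5.90562086e+00,  5.04302589e+00,  7.86288373e+01, -1.83295826e-05,
        9.64648274e+01, -5.90507154e+00]), 'dq': array([ 0.06304249,  0.07314088,  0.12624966, -0.01076987, -0.03261188,
        0.07736266]), 'effort': array([ 4.64244640e-04, -3.51862407e+01, -3.13276148e+01,  2.58579206e-05,
        1.07225846e-02,  9.27783418e-06]), 'position': array([5.49379313e+02, 7.45773390e-02, 1.91465673e+02]), 'eef_rot': array([[-2.37306945e-03,  9.91389266e-06,  9.99997184e-01],
       [ 2.45148592e-04,  9.99999970e-01, -9.33216400e-06],
       [-9.99997154e-01,  2.45125755e-04, -2.37307181e-03]]), 'wrist_force': array([0.48922349, 0.43266652, 0.37506397]), 'moment': array([ 0.002028  ,  0.01940669, -0.00442635]), 'opening': 85.65532268186975}
scene {'mtx': array([[441.36988575,   0.        , 281.25270415],
       [  0.        , 441.36988575, 204.25374753],
       [  0.        ,   0.        ,   1.        ]]), 'k1': 0.006063213463897406, 'world_to_cam': array([[-8.39965578e-01,  5.42589050e-01,  7.41286398e-03,
         4.88693629e+02],
       [-4.566386
[... 649 characters left out ...]
.95536106e-01,  5.45468492e-01,
        -6.54859302e+02],
       [ 0.00000000e+00,  0.00000000e+00,  0.00000000e+00,
         1.00000000e+00]])}
wrist {'mtx': array([[338.49033096,   0.        , 276.9699135 ],
       [  0.        , 338.49033096, 211.92778912],
       [  0.        ,   0.        ,   1.        ]]), 'k1': -0.030660657639731255, 'world_to_cam': array([[ 9.99999668e-01,  4.95397880e-04, -6.47553683e-04,
        -5.49573003e+02],
       [-6.78147435e-04,  9.46296329e-01, -3.23299858e-01,
         4.09002233e+01],
       [ 4.52615609e-04,  3.23300190e-01,  9.46296350e-01,
        -3.79898923e+02],
       [ 0.00000000e+00,  0.00000000e+00,  0.00000000e+00,
         1.00000000e+00]])}
```

View pics/scene0.png

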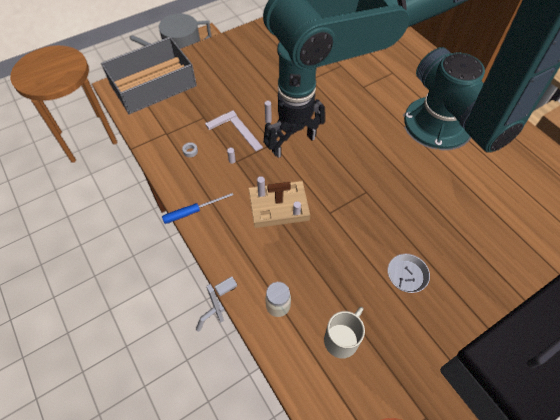

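View pics/side0.png

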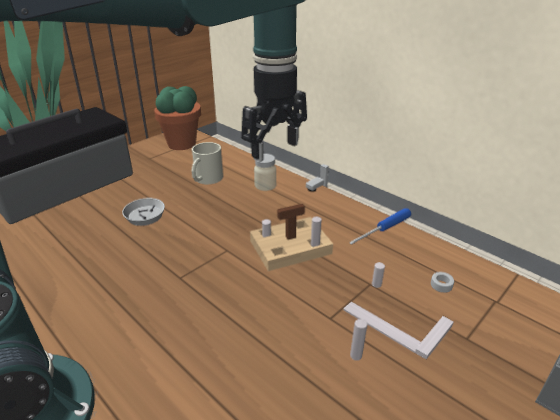

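View pics/wrist0.png

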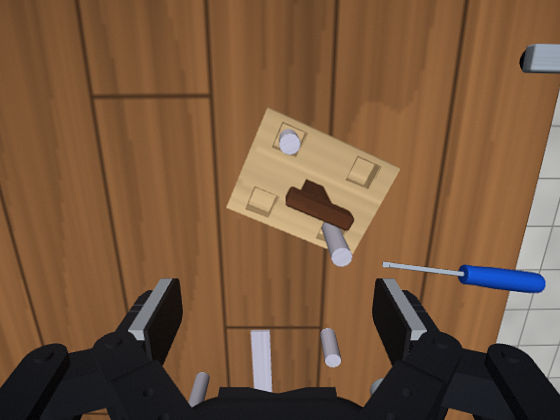

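```bash
cat > h.py <<'E'
from cell import arm
import numpy as np, cv2
from scipy.optimize import least_squares
def proj(c,P):
    P=np.atleast_2d(P); q=P@c["world_to_cam"][:3,:3].T+c["world_to_cam"][:3,3]
    u=np.c_[q[:,0],-q[:,1]]/(-q[:,2:3]); r2=(u**2).sum(1,keepdims=True); u=u*(1+c["k1"]*r2)
    K=c["mtx"]; return np.c_[u[:,0]*K[0,0]+K[0,2],u[:,1]*K[1,1]+K[1,2]]
def ray(c,px):
    K=c["mtx"]; d=(np.array(px,float)-[K[0,2],K[1,2]])/[K[0,0],K[1,1]]; u=d.copy()
    for _ in range(10): u=d/(1+c["k1"]*(u@u))
    R=c["world_to_cam"][:3,:3];t=c["world_to_cam"][:3,3]
    return -R.T@t, R.T@np.array([u[0],-u[1],-1.])
def onz(c,px,z):
    o,d=ray(c,px); return o+d*(z-o[2])/d[2]
def cyl(x,y,z,h,r=10):
    a=np.linspace(0,2*np.pi,48,endpoint=False)
    ring=np.c_[x+r*np.cos(a),y+r*np.sin(a)]
    return np.vstack([np.c_[ring,np.full(48,z)],np.c_[ring,np.full(48,z+h)]])
def pbox(c,P):
    p=proj(c,P); return np.r_[p.min(0),p.max(0)]
E
python3 - <<'E'
from h import *
for n in("scene","side","wrist"):
    arm.capture(n); c=arm.camera_info(n)
    for q in("pin_long","pin_short","carrier","square"):
        for d in arm.silhouettes(n,q):
            m=d["region"]; ys,xs=np.nonzero(m)
            b=d["bbox"]; print(n,q,round(d["confidence"],2),np.round(b,1),"z0",np.round(onz(c,((b[0]+b[2])/2,b[3]-3),0)[:2]))
            if d["confidence"]>.5 and q=="carrier": np.save(f"m_{n}.npy",m)
print(arm.sense()["t"])
c=arm.camera_info("wrist")
for p in[(268,108),(400,169),(227,208)]: print(onz(c,p,28))
E
```

```text
scene pin_short 0.5 [225.  146.  234.  165.2] z0 [ 625. -213.]
scene carrier 0.8 [249.  181.4 308.1 229.2] z0 [620.  45.]
scene square 0.56 [204.3 113.2 264.1 151.3] z0 [ 587. -251.]
side pin_long 0.73 [352.1 318.  364.  358.8] z0 [ 445. -295.]
side pin_short 0.81 [369.3 261.2 387.8 283. ] z0 [ 627. -214.]
side carrier 0.59 [251.2 201.3 331.6 269.8] z0 [536. -59.]
side square 0.91 [343.  303.  452.5 358.7] z0 [ 491. -344.]
wrist pin_long 0.79 [190.2 371.9 206.9 408.4] z0 [ 435. -344.]
wrist pin_long 0.5 [227.3 105.6 396.9 247. ] z0 [593. -84.]
wrist pin_short 0.95 [317.1 326.6 341.1 368.1] z0 [ 623. -268.]
wrist carrier 0.94 [225.1 106.8 399.4 251.3] z0 [593. -90.]
wrist square 0.8 [251.1 328.  272.3 393.8] z0 [ 529. -315.]
0.9
[541.5626127  73.7712445  28.       ]
[678.12291963  13.43920825  28.        ]
[496.69982657 -29.2239282   28.        ]
```

Run:
```python
from h import *
C={n:arm.camera_info(n) for n in("scene","side","wrist")}
def fit(bs,h,x0):
    f=lambda x:np.concatenate([pbox(C[n],cyl(x[0],x[1],0,h))-b for n,b in bs])
    r=least_squares(f,x0,loss="soft_l1");print(r.x.round(1),f(r.x).round(1))
fit([("side",np.array([352.1,318,364,358.8])),],80,[445,-295])
fit([("side",np.array([352.1,318,364,358.8])),("wrist",np.array([190.2,371.9,206.9,408.4]))],80,[445,-295])
S=[("scene",np.array([225,146,234,165.2])),("side",np.array([369.3,261.2,387.8,283.])),("wrist",np.array([317.1,326.6,341.1,368.1]))]
for s in S+[0]: fit([s] if s else S,50,[627,-214])
# carrier fit by wrist corners
th=np.radians(-23.9)
def W(p,l):
    x,y,t=p; l=np.atleast_2d(l).astype(float); c,s=np.cos(t),np.sin(t)
    return np.c_[x+c*l[:,0]-s*l[:,1],y+s*l[:,0]+c*l[:,1],l[:,2]]
L=[(-75,56,28),(75,56,28),(-75,-56,28)]
px=np.array([(268,108),(400,169),(227,208.)])
r=least_squares(lambda p:(proj(C["wrist"],W(p,L))-px).ravel(),[587,-8,th]);print(r.x[:2],np.degrees(r.x[2]),r.fun.round(1))
for n in C:
    im=cv2.imread(f"pics/{n}0.png")
    for z in(0,28):
        q=proj(C[n],W(r.x,[(a*75,b*56,z) for a,b in((1,1),(1,-1),(-1,-1),(-1,1))]))
        cv2.polylines(im,[np.int32(q.round())],True,(0,255,0),1)
    for a,b in((42,36),(-42,-36)):
        q=proj(C[n],W(r.x,[(a+i*13,b+j*13,28) for i,j in((1,1),(1,-1),(-1,-1),(-1,1))])); cv2.polylines(im,[np.int32(q.round())],True,(0,0,255),1)
    q=proj(C[n],W(r.x,[(i*30,j*7,106) for i,j in((1,1),(1,-1),(-1,-1),(-1,1))])); cv2.polylines(im,[np.int32(q.round())],True,(255,0,0),1)
    if n!="wrist":
        x0,y0=(200,100) if n=="scene" else(230,180)
        im=cv2.resize(im[y0:y0+150,x0:x0+200],(800,600),interpolation=cv2.INTER_CUBIC)
    cv2.imwrite(f"pics/fit_{n}.png",im)
```

```text
[ 443.1 -289.9] [-3.3 -0.8  2.   0.7]
[ 444.  -289.2] [ -3.3  -1.3   2.    0.1 -10.7  -0.8   1.7  26. ]
[ 620.7 -215.3] [ 0.2  1.5 -0.2 -1.5]
[ 621.9 -214.3] [ 2.9 -2.1 -2.3  1.9]
[ 616.  -214.8] [ 1.4  0.6 -1.1 -0.6]
[ 617.2 -215.2] [ 1.3  1.   0.8 -2.   2.  -0.8 -3.2  3.3  2.3  0.9 -0.1 -0.4]
[587.55092919  -7.8017556 ] -23.65053495132429 [-0.3  0.2  0.6  0.  -0.3 -0.2]
```

View pics/fit_wrist.png

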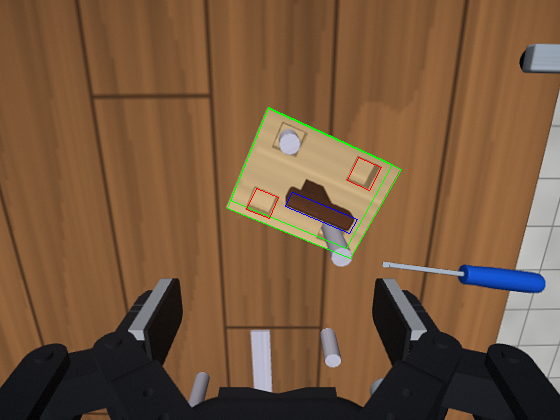

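View pics/fit_side.png

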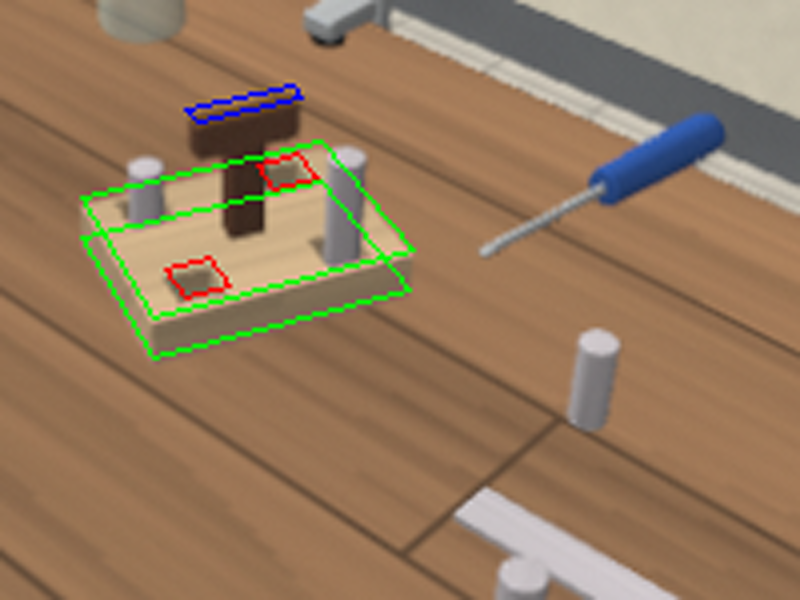

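Call:
{"op": "drive_tool", "data": {"targets": [[1.36, -4.3, -1.0, 0, 0, -0.083], [1.36, -4.3, -1.0, 0, 0, -0.083], [1.36, -4.3, -1.0, 0, 0, -0.083], [1.36, -4.3, -1.0, 0, 0, -0.082], [1.36, -4.3, -1.0, 0, 0, -0.082], [0, 0, 0, 0, 0, 0], [0, 0, 0, 0, 0, 0]]}}

```text
t: 1.78
position: [617.9, -214.6, 142.6]
eef_rot: [[-0.0, 0.401, 0.916], [0.001, 0.916, -0.401], [-1.0, 0.001, -0.001]]
wrist_force: [0.3, 0.2, -0.0]
opening: 85.2
```

```bash
cat > look.py <<'E'
from h import *
import sys,pickle
n=sys.argv[1]; tag=sys.argv[2]
c=arm.camera_info(n); im=arm.capture(n); cv2.imwrite(f"pics/{tag}.png",im); pickle.dump(c,open(f"{tag}.pkl","wb"))
for q in sys.argv[3:]:
    for d in arm.silhouettes(n,q):
        print(q,round(d["confidence"],2),np.round(d["bbox"],1)); 
s=arm.sense();print(s["t"],s["position"].round(1),s["wrist_force"].round(1),s["opening"],s["eef_rot"].round(3).tolist())
E
python3 look.py wrist w1 pin_short pin_long
```

```text
pin_short 0.88 [265.  176.2 286.6 211.1]
1.925 [ 618.3 -213.8  143.7] [-0.2  0.4  0.1] 85.47746188537269 [[0.001, 0.4, 0.917], [-0.0, 0.917, -0.4], [-1.0, 0.0, 0.001]]
```

View pics/w1.png

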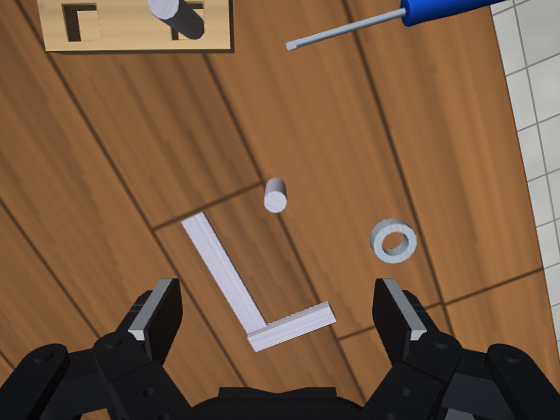

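Run:
```python
from h import *
import pickle
c=pickle.load(open("w1.pkl","rb"))
b=np.array([265,176.2,286.6,211.1])
r=least_squares(lambda x:pbox(c,cyl(*x,0,50))-b,[618,-215]);print(r.x,r.fun)
for z in(0,50,143):print(proj(c,[618,-214,z]))
print(onz(c,(276,201),50),onz(c,(276,178),0))
```

```text
[ 617.34489774 -212.88062184] [-1.05978324 -0.54476414  1.05930311  0.51932638]
[[277.02046923 186.38223928]]
[[277.04101781 201.25532495]]
[[277.10536096 247.87467557]]
[ 617.28562077 -213.44191826   50.        ] [ 620.46331301 -205.87894688    0.        ]
```

Call:
{"op": "drive_tool", "data": {"targets": [[-0.06, 0.12, -3.5, 0, 0, 0], [0, 0, -4.0, 0, 0, 0], [0, 0, -2.5, 0, 0, 0], [0, 0, -1.57, 0, 0, 0], [0, 0, 0, 0, 0, 0]], "grip": 0.1}}

```text
t: 2.55
position: [616.9, -212.9, 26.3]
eef_rot: [[-0.002, 0.4, 0.916], [0.001, 0.916, -0.4], [-1.0, 0.0, -0.002]]
wrist_force: [0.4, -0.3, -0.9]
opening: 46.6
```

Call:
{"op": "drive_tool", "data": {"targets": [[0, 0, 0, 0, 0, 0], [0, 0, 0, 0, 0, 0], [0, 0, 0, 0, 0, 0], [0, 0, 0, 0, 0, 0]], "grip": -1, "squeeze": 40}}

```text
t: 3.05
position: [617.7, -214.0, 27.5]
eef_rot: [[0.001, 0.401, 0.916], [-0.0, 0.916, -0.401], [-1.0, 0.0, 0.001]]
wrist_force: [0.0, -0.2, 0.2]
opening: -0.2
```

```bash
python3 look.py wrist w2 pin_short
```

```text
pin_short 0.73 [254.9 218.6 293.2 269.6]
pin_short 0.56 [  0.    0.  210.7  28.8]
3.15 [ 617.4 -213.9   27.2] [ 0.3  0.2 -0.7] 0.05859899438152229 [[0.0, 0.401, 0.916], [-0.0, 0.916, -0.401], [-1.0, 0.0, 0.0]]
```

View pics/w2.png

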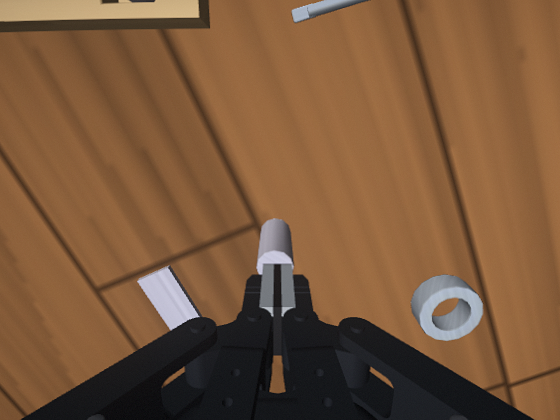

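```bash
python3 - <<'E'
from h import *
import pickle
c=pickle.load(open("w2.pkl","rb"))
for z in(0,27,46,50):print(z,proj(c,[617.5,-214,z]))
b=np.array([254.9,218.6,293.2,269.6])
r=least_squares(lambda x:pbox(c,cyl(*x,0,50))-b,[618,-215]);print(r.x,r.fun)
E
python3 look.py side s2 pin_short; python3 look.py scene sc2 pin_short
python3 -c "
import cv2
a=cv2.imread('pics/s2.png');cv2.imwrite('pics/s2c.png',cv2.resize(a[200:350,300:500],(800,600)))"
```

```text
0 [[277.11714727 230.95423488]]
27 [[277.21218704 248.25821884]]
46 [[277.29510182 263.35561423]]
50 [[277.31469114 266.92264137]]
[ 617.64840928 -209.42689095] [-0.12028847 -8.02865129  0.12195997  7.02993807]
pin_short 0.49 [369.6 258.3 386.2 286.1]
3.25 [ 617.4 -213.9   27. ] [ 0.5 -0.7 -0.5] -0.2765404096144728 [[0.0, 0.401, 0.916], [-0.0, 0.916, -0.401], [-1.0, 0.0, 0.0]]
pin_short 0.68 [227.  150.6 233.6 164.7]
pin_short 0.54 [162.5 194.1 228.3 222.3]
3.35 [ 617.4 -213.8   27. ] [ 0.2 -0.9 -0.2] 0.2600100282325099 [[-0.0, 0.401, 0.916], [0.0, 0.916, -0.401], [-1.0, 0.0, -0.0]]
```

View pics/s2c.png

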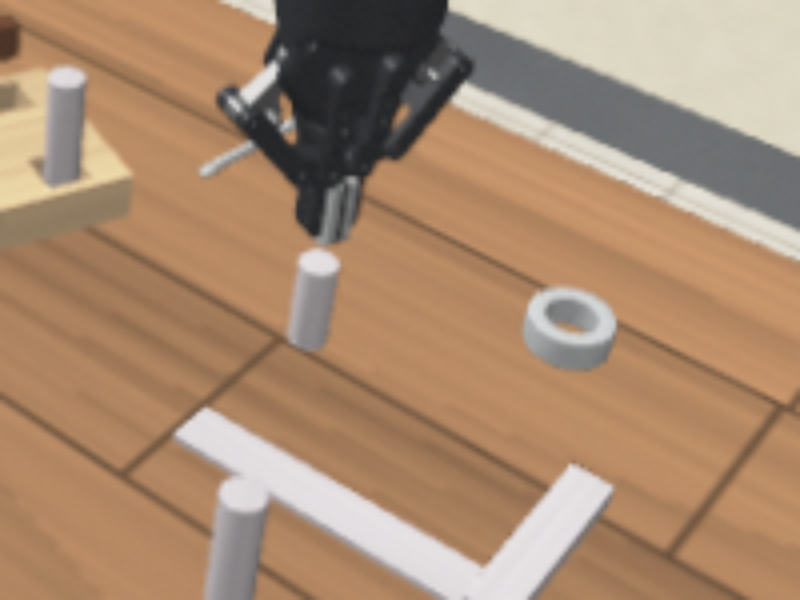

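Run:
```python
from h import *
for n in("side","scene"):
    c=arm.camera_info(n)
    for z in(27,40,50):print(n,z,proj(c,[617.5,-214,z]), proj(c,[612,-216,z]))
b=np.array([369.6,258.3,386.2,286.1]);c=arm.camera_info("side")
for b in (b,np.array([371.8,262.5,385,287.5])):
  r=least_squares(lambda x:pbox(c,cyl(*x,0,50))-b,[618,-215]);print(r.x,r.fun)
b=np.array([371.8,262.5,385,287.5])
r=least_squares(lambda x:pbox(c,cyl(x[0],x[1],0,x[2]))-b,[618,-215,50]);print(r.x,r.fun)
a=cv2.imread('pics/sc2.png');cv2.imwrite('pics/sc2c.png',cv2.resize(a[80:230,160:360],(800,600)))
```

```text
side 27 [[377.51968808 272.32634088]] [[376.79850886 274.1390475 ]]
side 40 [[378.32443629 267.29188941]] [[377.60226725 269.09482086]]
side 50 [[378.95084503 263.36053894]] [[378.22796489 265.15544164]]
scene 27 [[230.6904435  155.10963829]] [[232.0119225  153.84308839]]
scene 40 [[230.28239006 152.26924365]] [[231.6161873  150.99724575]]
scene 50 [[229.96359994 150.0503045 ]] [[231.30702994 148.77411704]]
[ 619.93774748 -213.3603342 ] [ 1.6925812   1.04410053 -1.63926968 -0.92435049]
[ 613.76675408 -218.59326389] [-0.09563727 -0.50768605  0.09307463  0.47648841]
[ 615.03439731 -217.94122737   47.56552093] [-0.0048339   0.00080064  0.00468395 -0.00093382]
```

View pics/sc2c.png

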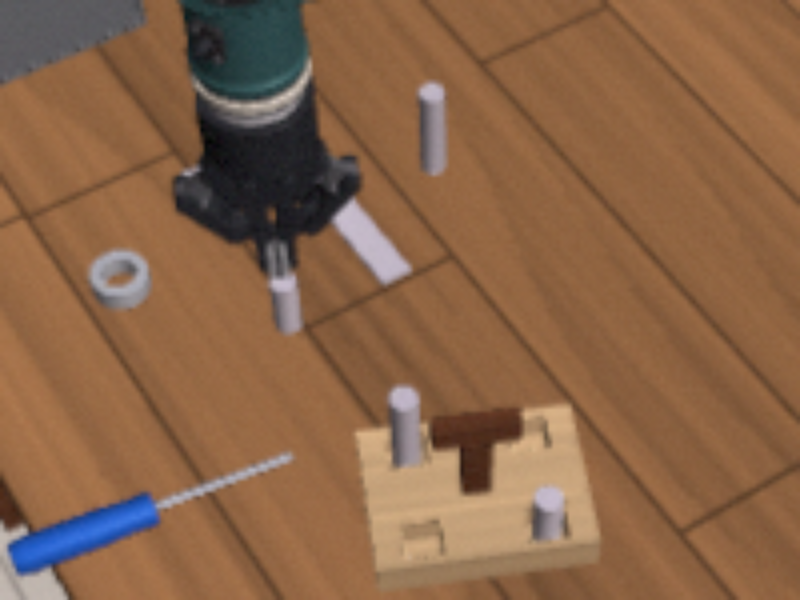

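Run:
```python
from h import *
c1=arm.camera_info("side");c2=arm.camera_info("scene");c3=arm.camera_info("wrist")
f=lambda x:np.r_[proj(c1,x)[0]-[383.5,260],proj(c2,x)[0]-[230.5,148]]
r=least_squares(f,[617,-214,40]);print(r.x,r.fun)
f=lambda x:np.r_[proj(c1,x)[0]-[383.5,260],proj(c2,x)[0]-[230.5,148],proj(c3,x)[0]-[277,265]]
r=least_squares(f,[617,-214,40]);print(r.x,r.fun)
b2=np.array([371.8,262.5,385,287.5]); b1=np.array([227.5,148.5,235,163.5])
r=least_squares(lambda x:np.r_[pbox(c1,cyl(*x,50))-b2,pbox(c2,cyl(*x,50))-b1],[618,-215,0]);print(r.x,r.fun)
```

```text
[ 619.0662078  -218.62409128   59.12332113] [-1.50045199  0.408923   -2.11856877 -0.84444543]
[ 618.87804642 -211.0296437    54.53973254] [-5.15192792  0.55019517 -0.59257393  1.92962555  1.0285496   1.010838  ]
[ 617.00139095 -215.97772802   -4.0499363 ] [-0.49022163 -0.27867623 -0.40208633  0.53645472 -1.11232821 -0.81181417
 -0.14571069  0.38440752]
```

Call:
{"op": "drive_tool", "data": {"targets": [[0, 0, 2.0, 0, 0, 0], [0, 0, 0, 0, 0, 0], [0, 0, 0, 0, 0, 0]], "grip": 0.1}}

```text
t: 3.72
position: [617.9, -214.0, 48.0]
eef_rot: [[0.002, 0.401, 0.916], [-0.001, 0.916, -0.401], [-1.0, 0.0, 0.002]]
wrist_force: [0.0, 0.2, 0.0]
opening: 47.1
```

```bash
python3 look.py wrist w3 pin_short; python3 look.py side s3; python3 look.py scene sc3; python3 -c "
import cv2,numpy as np
a=cv2.imread('pics/s3.png');b=cv2.imread('pics/sc3.png')
cv2.imwrite('pics/c3.png',np.hstack([cv2.resize(a[210:310,330:430],(400,400)),cv2.resize(b[100:200,180:280],(400,400))]))"
```

```text
pin_short 0.64 [401.2 263.6 464.9 324.7]
pin_short 0.61 [258.4 205.9 290.4 266.6]
3.825 [ 617.2 -213.7   46.8] [ 1.1 -0.1  0.3] 47.043913795112644 [[-0.0, 0.401, 0.916], [0.0, 0.916, -0.401], [-1.0, 0.0, -0.0]]
3.875 [ 617.1 -213.7   46.6] [ 0.1  0.2 -0.8] 46.819531674290324 [[-0.001, 0.401, 0.916], [0.0, 0.916, -0.401], [-1.0, 0.0, -0.001]]
3.925 [ 617.  -213.6   46.4] [-0.7  0.1 -0.3] 46.95856887571423 [[-0.001, 0.401, 0.916], [0.0, 0.916, -0.401], [-1.0, -0.0, -0.001]]
```

View pics/w3.png

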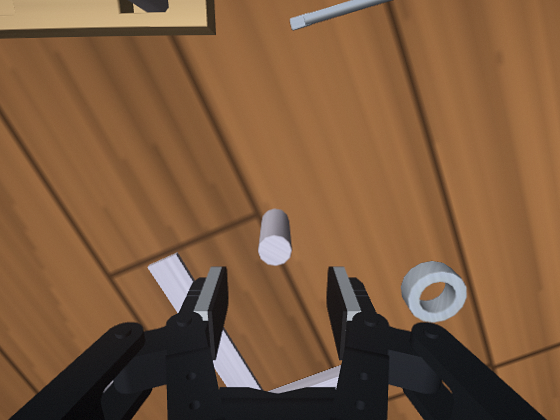

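View pics/c3.png

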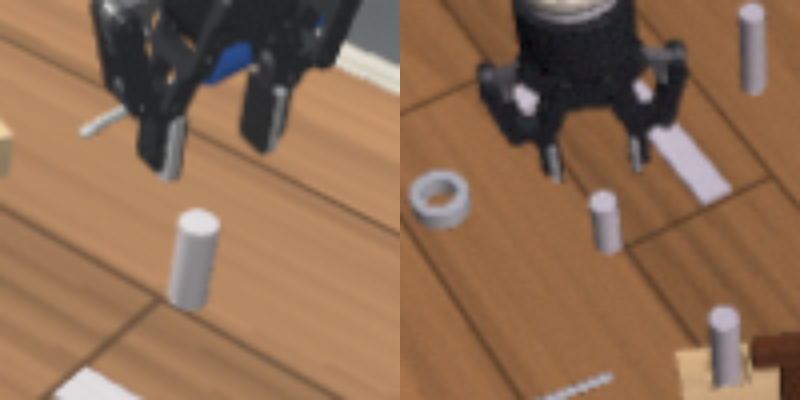

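Run:
```python
from h import *
c1=arm.camera_info("side");c2=arm.camera_info("scene");c3=arm.camera_info("wrist")
R=arm.sense()["eef_rot"]; P=np.array([617.2,-213.8,46.6]); 
# corners of finger ends: right/left fingers, dy=+-11 ; unknown tip offset back a, lateral b(tool y), half-gap 23.5
zc=np.array([.916,-.4,0]);yc=np.array([.4,.916,0])
def tip(a,b,s,k): return P+np.array([0,0,a])+yc*(b+k*11)+zc*s*23.5
obs=[(c1,(372,254.5),-1,-1),(c1,(395.5,247.5),1,-1),(c2,(219,144.5),1,1),(c2,(239.5,141.7),-1,1),(c3,(226,267),-1,1),(c3,(329,267),1,1)]
for sub in(obs[:4],obs[4:],obs):
  r=least_squares(lambda x:np.concatenate([proj(c,tip(x[0],x[1],s,k))[0]-o for c,o,s,k in sub]),[0,0]);print(r.x,r.fun.round(1))
b=np.array([258.4,205.9,290.4,266.6])
r=least_squares(lambda x:pbox(c3,cyl(*x,0,50))-b,[618,-215]);print(r.x,r.fun)
r=least_squares(lambda x:pbox(c3,cyl(*x,50))-b,[618,-215,0]);print(r.x,r.fun)
```

```text
[43.2785317  -0.62512331] [ 2.1 -0.7 -0.3  0.2  1.6  0.3 -1.8  1. ]
[42.66061897 -0.22324538] [ 0.4  0.   0.4 -0. ]
[42.84976649 -0.15180257] [ 1.9 -0.7 -0.4  0.2  1.7  0.5 -1.8  1.3  0.3  0.1  0.5  0. ]
[ 615.68679425 -212.46673267] [-1.3817862   0.96746344  1.38069818 -0.80107292]
[ 6.15661200e+02 -2.12522312e+02 -1.39641778e-01] [-1.36822588  0.98879224  1.36715193 -0.82054816]
```

Call:
{"op": "drive_tool", "data": {"targets": [[-0.06, 0, -2.0, 0, 0, 0], [0, 0, -1.7, 0, 0, 0], [0, 0, -0.9, 0, 0, 0], [0, 0, -0.9, 0, 0, 0], [0, 0, 0, 0, 0, 0]]}}

```text
t: 4.55
position: [616.2, -213.5, -9.2]
eef_rot: [[-0.002, 0.401, 0.916], [0.001, 0.916, -0.401], [-1.0, -0.0, -0.002]]
wrist_force: [-0.6, 1.0, -0.1]
opening: 46.5
```

```bash
python3 look.py wrist w4 ; python3 look.py side s4; python3 look.py scene sc4; python3 -c "
import cv2,numpy as np
a=cv2.imread('pics/s4.png');b=cv2.imread('pics/sc4.png')
cv2.imwrite('pics/c4.png',np.hstack([cv2.resize(a[210:310,330:430],(400,400)),cv2.resize(b[100:200,180:280],(400,400))]))"
```

```text
4.6 [ 616.8 -213.8   -8.2] [ 0.4 -0.   0.6] 46.97835829147647 [[-0.0, 0.401, 0.916], [0.0, 0.916, -0.401], [-1.0, 0.0, -0.0]]
4.65 [ 617.1 -213.9   -7.6] [-0.2  0.5  0.2] 46.58723253515815 [[0.001, 0.401, 0.916], [-0.0, 0.916, -0.401], [-1.0, -0.0, 0.001]]
4.7 [ 617.4 -214.    -7.2] [-0.1 -0.8  0.6] 47.228847987617385 [[0.001, 0.401, 0.916], [-0.001, 0.916, -0.401], [-1.0, -0.0, 0.002]]
```

View pics/c4.png

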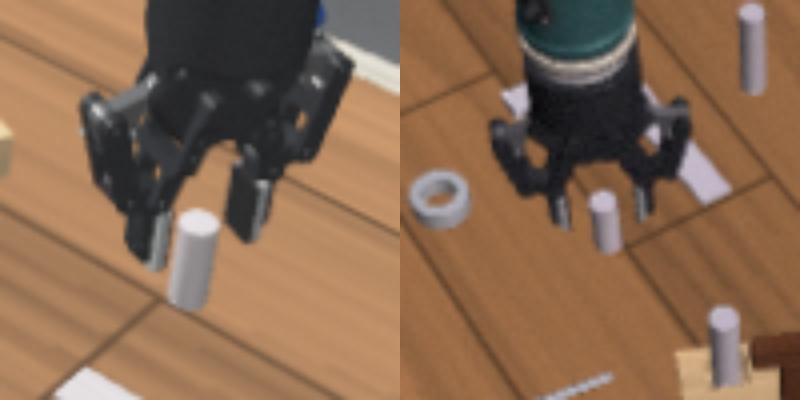

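View pics/w4.png

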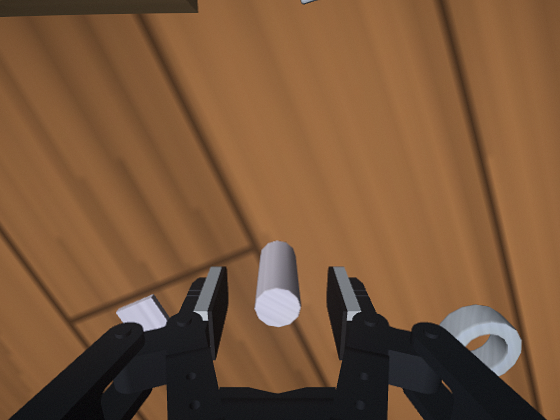

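Call:
{"op": "drive_tool", "data": {"targets": [[0, 0, 0, 0, 0, 0], [0, 0, 0, 0, 0, 0], [0, 0, 0, 0, 0, 0], [0, 0, 0, 0, 0, 0]], "grip": -1, "squeeze": 40}}

```text
t: 5.2
position: [617.3, -214.0, -7.1]
eef_rot: [[0.001, 0.401, 0.916], [-0.001, 0.916, -0.401], [-1.0, -0.0, 0.001]]
wrist_force: [-0.2, 0.1, 3.6]
opening: 18.2
```

```bash
python3 look.py wrist w5
```

```text
5.25 [ 617.3 -214.    -7.1] [-0.6  0.6  3.9] 18.147545061905376 [[0.001, 0.401, 0.916], [-0.001, 0.916, -0.401], [-1.0, -0.0, 0.001]]
```

View pics/w5.png

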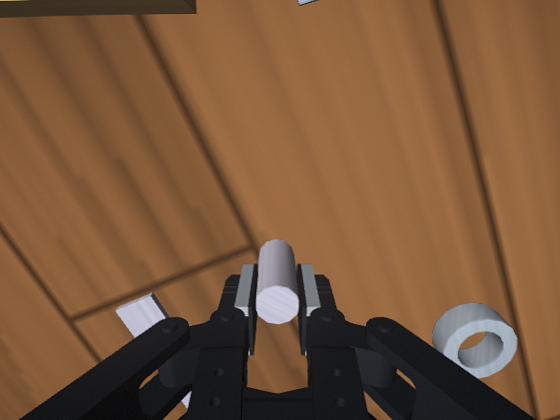

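Call:
{"op": "drive_tool", "data": {"targets": [[0, 0, 1.0, 0, 0, 0], [0, 0, 5.0, 0, 0, 0], [0, 0, 6.0, 0, 0, 0], [0.6, 5.5, 0, 0, 0, 0], [0.6, 5.5, 0, 0, 0, 0], [0.6, 5.5, 0, 0, 0, 0], [0.5, 5.5, 0, 0, 0, 0], [0, 0, 0, 0, 0, 0], [0, 0, 0, 0, 0, 0]]}}

```text
t: 6.38
position: [639.6, 6.1, 111.9]
eef_rot: [[-0.0, 0.401, 0.916], [-0.001, 0.916, -0.401], [-1.0, -0.001, -0.0]]
wrist_force: [-0.1, -0.8, 0.0]
opening: 18.5
```

```bash
python3 look.py wrist w6 carrier pin_short
```

```text
carrier 0.62 [129.6 169.5 317.6 299.4]
pin_short 0.96 [258.1 237.4 293.8 324.1]
6.525 [639.7   4.7 111.9] [-0.7 -0.7 -0.7] 18.27232332154174 [[-0.0, 0.403, 0.915], [-0.0, 0.915, -0.403], [-1.0, -0.0, -0.0]]
```

View pics/w6.png

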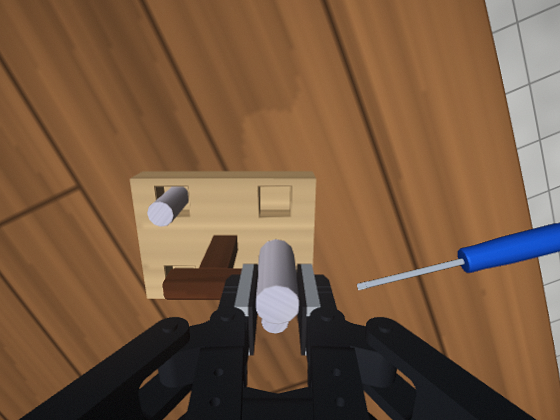

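Run:
```python
from h import *
import pickle
c=pickle.load(open("w6.pkl","rb"))
ct=onz(c,(275.3,201),28);print("pocket",ct)
cor=[onz(c,p,28) for p in((131.5,179.5),(316,178.5))];print(cor,np.linalg.norm(cor[1]-cor[0]),np.degrees(np.arctan2(*(cor[1]-cor[0])[1::-1])))
b=np.array([258.1,237.4,293.8,324.1])
for z in (119,):
  r=least_squares(lambda x:pbox(c,cyl(*x,z,50))-b,[640,6]);print(r.x,r.fun)
T=c["world_to_cam"];print(-T[:3,:3].T@T[:3,3])
print(onz(c,(276.5,303),169))
```

```text
pocket [639.54518665   9.79096514  28.        ]
[array([540.91058406,  72.68020297,  28.        ]), array([676.9031403 ,  13.98439683,  28.        ])] 148.1187800811074 -23.34553170398509
[639.04750935   6.59116649] [-5.59450805 -0.17708483  5.59021268  0.47717177]
[673.08448451  83.62423692 292.37822019]
[639.677776     7.43398965 169.        ]
```

Run:
```python
from h import *
import pickle
c=arm.camera_info("wrist");im=arm.capture("wrist");pickle.dump(c,open("w7.pkl","wb"))
for p in([640,9],):
    for q in (cyl(*p,119,50)[48:],):
        cv2.polylines(im,[np.int32(proj(c,q).round())],True,(0,255,0),1)
t=np.radians(-23.5)
for o,col in(((640,9),(0,0,255)),):
    P=[(o[0]+13*(i*np.cos(t)-j*np.sin(t)),o[1]+13*(i*np.sin(t)+j*np.cos(t)),28) for i,j in((1,1),(1,-1),(-1,-1),(-1,1))]
    cv2.polylines(im,[np.int32(proj(c,P).round())],True,col,1)
cv2.imwrite("pics/w7c.png",cv2.resize(im[160:340,200:360],(711,600*4//3)[:2] and (533,600),interpolation=cv2.INTER_CUBIC))
s=arm.sense();print(s["position"],s["t"])
```

```text
[639.75987349   4.67462691 111.9615707 ] 6.575
```

View pics/w7c.png

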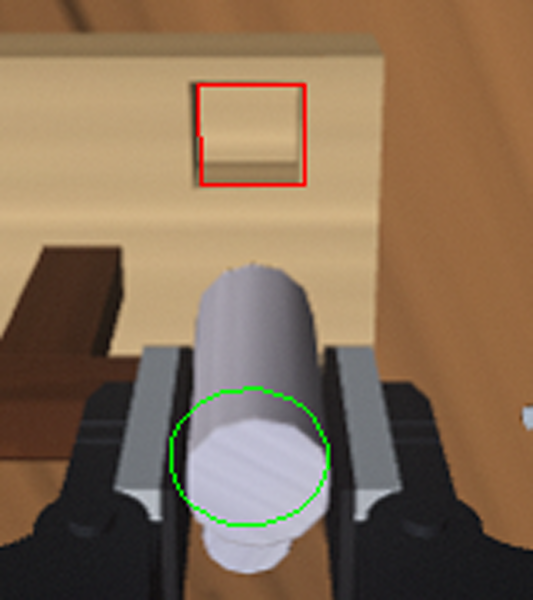

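Call:
{"op": "drive_tool", "data": {"targets": [[0, 0.35, -3.5, 0, 0, 0], [0, 0, -3.0, 0, 0, 0], [0, 0, -1.3, 0, 0, 0], [0, 0, 0, 0, 0, 0], [0, 0, 0, 0, 0, 0]]}}

```text
t: 7.2
position: [641.0, 9.3, 35.8]
eef_rot: [[0.003, 0.402, 0.916], [-0.0, 0.916, -0.402], [-1.0, 0.001, 0.003]]
wrist_force: [0.5, 0.5, 0.1]
opening: 18.0
```

```bash
python3 look.py wrist w8;python3 look.py side s8; python3 look.py scene sc8; python3 -c "
import cv2,numpy as np
a=cv2.imread('pics/s8.png');b=cv2.imread('pics/sc8.png')
cv2.imwrite('pics/c8.png',np.hstack([cv2.resize(a[170:270,230:330],(400,400)),cv2.resize(b[140:240,230:330],(400,400))]))
cv2.imwrite('pics/w8c.png',cv2.resize(cv2.imread('pics/w8.png')[160:340,180:380],(667,600),interpolation=cv2.INTER_CUBIC))"
```

```text
7.25 [641.2   9.4  36.1] [ 0.9  0.1 -0.2] 18.596312649807768 [[0.004, 0.402, 0.916], [-0.0, 0.916, -0.402], [-1.0, 0.001, 0.003]]
7.3 [641.1   9.5  36.1] [ 0.2 -1.   0.1] 18.327199253004657 [[0.004, 0.402, 0.916], [-0.0, 0.916, -0.402], [-1.0, 0.001, 0.003]]
7.35 [640.9   9.6  35.8] [-0.4 -0.1 -0.6] 18.51436714299485 [[0.003, 0.401, 0.916], [-0.0, 0.916, -0.401], [-1.0, 0.001, 0.003]]
```

View pics/w8c.png

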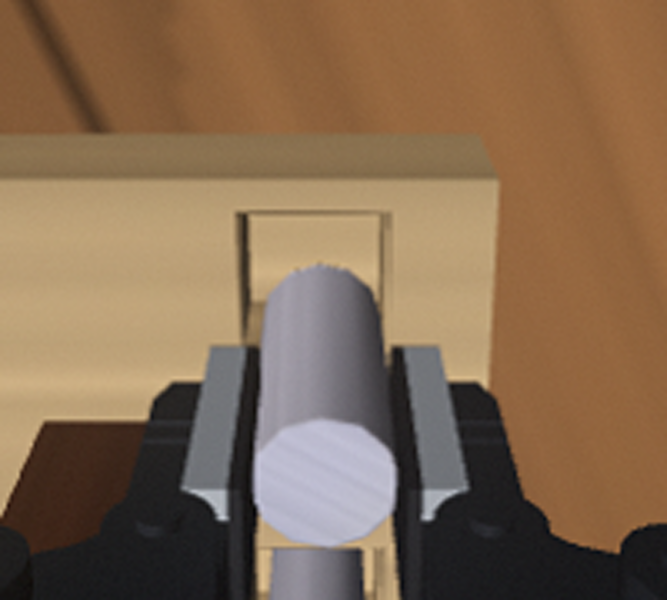

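View pics/c8.png

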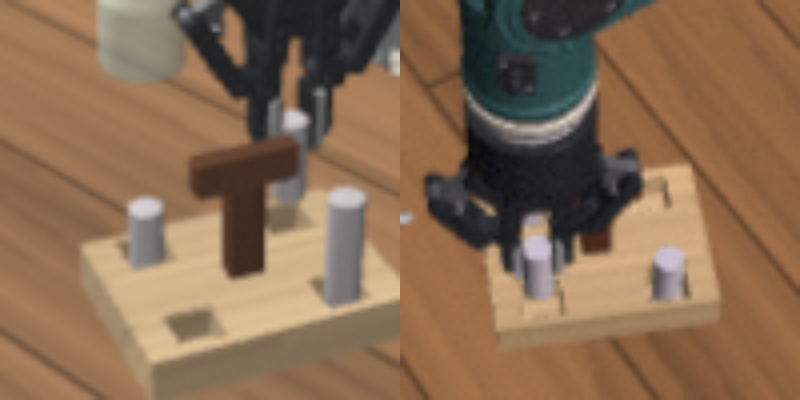

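Run:
```python
from h import *
import pickle
c=pickle.load(open("w8.pkl","rb"));yc=np.array([.402,.916,0]);zc=np.array([.916,-.402,0])
u=lambda x,y:(180+x/3.335,160+y/3.335)
far=onz(c,u(315,212),28);far2=onz(c,u(322,265),42)
L=onz(c,u(240,215),28);Rr=onz(c,u(388,215),28);print("rimwidth",np.linalg.norm(Rr-L))
pc=(L+Rr)/2-13*yc
print("pocket",pc,"pin",far2-10*yc)
d=(pc-(far2-10*yc));print("along tool y",d@yc,"tool z",d@zc)
e=[onz(c,u(x,180),28) for x in(498,)];print("back edge->pocket centre (expect 20)",e[0]@yc-pc@yc, "right edge (expect33)",e[0]@zc-pc@zc)
top=onz(c,u(325,482),92);print("top",top)
```

```text
rimwidth 26.436379740412757
pocket [638.91737493   9.1826573   28.        ] pin [639.93684174   8.04429424  42.        ]
along tool y 0.6329149043376019 tool z -1.3914535434450954
back edge->pocket centre (expect 20) 19.603854868733208 right edge (expect33) 32.579174274433285
top [640.70044046   9.1370714   92.        ]
```

Call:
{"op": "drive_tool", "data": {"targets": [[-0.1, 0.08, 0, 0, 0, 0], [0, 0, -0.8, 0, 0, 0], [0, 0, -0.8, 0, 0, 0], [0, 0, -0.8, 0, 0, 0], [0, 0, -0.7, 0, 0, 0], [0, 0, 0, 0, 0, 0], [0, 0, 0, 0, 0, 0]]}}

```text
t: 8.22
position: [639.0, 10.5, 3.2]
eef_rot: [[0.0, 0.401, 0.916], [-0.0, 0.916, -0.401], [-1.0, 0.0, 0.0]]
wrist_force: [-0.3, -0.0, -0.1]
opening: 18.5
```

```bash
python3 look.py wrist w9;python3 look.py side s9; python3 look.py scene sc9; python3 -c "
import cv2,numpy as np
a=cv2.imread('pics/s9.png');b=cv2.imread('pics/sc9.png');w=cv2.imread('pics/w9.png')
cv2.imwrite('pics/c9.png',np.hstack([cv2.resize(a[170:270,230:330],(260,260)),cv2.resize(b[140:240,230:330],(260,260)),cv2.resize(w[170:370,180:380],(260,260))]))"
```

```text
8.275 [639.1  10.5   3.4] [-0.4 -0.5 -0.6] 18.357720517938702 [[0.001, 0.401, 0.916], [-0.0, 0.916, -0.401], [-1.0, 0.0, 0.001]]
8.325 [639.2  10.5   3.5] [-0.2 -0.   0. ] 18.45042702460684 [[0.001, 0.401, 0.916], [-0.0, 0.916, -0.401], [-1.0, 0.0, 0.001]]
8.375 [639.2  10.5   3.5] [-0.8  0.4 -0.1] 18.7319129168316 [[0.001, 0.401, 0.916], [-0.0, 0.916, -0.401], [-1.0, 0.0, 0.001]]
```

View pics/c9.png

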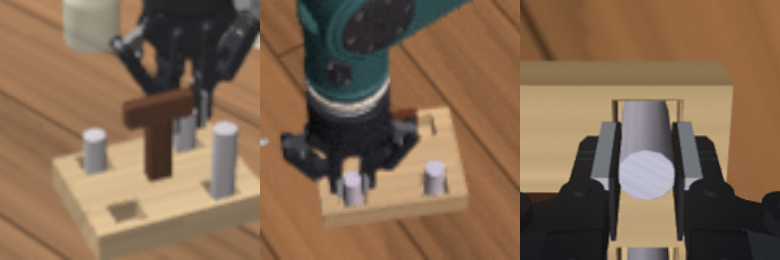

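Call:
{"op": "drive_tool", "data": {"targets": [[0, 0, 0, 0, 0, 0], [0, 0, 0, 0, 0, 0], [0, 0, 0.5, 0, 0, 0], [0, 0, 2.0, 0, 0, 0], [0, 0, 5.0, 0, 0, 0], [0, 0, 5.0, 0, 0, 0], [0, 0, 0, 0, 0, 0]], "grip": -0.2}}

```text
t: 9.25
position: [643.0, 10.2, 137.2]
eef_rot: [[0.015, 0.401, 0.916], [-0.001, 0.916, -0.401], [-1.0, 0.005, 0.014]]
wrist_force: [-0.6, -0.3, 0.5]
opening: 34.1
```

```bash
python3 look.py wrist w10;python3 look.py side s10 pin_long; python3 -c "
import cv2,numpy as np
a=cv2.imread('pics/s10.png');w=cv2.imread('pics/w10.png')
cv2.imwrite('pics/c10.png',np.hstack([cv2.resize(a[170:270,230:330],(400,400)),cv2.resize(w[120:320,100:300],(400,400))]))"
```

```text
9.3 [641.1  10.3 133.4] [ 1.4  0.7 -0.3] 34.04872449901277 [[0.009, 0.401, 0.916], [-0.001, 0.916, -0.401], [-1.0, 0.003, 0.009]]
pin_long 0.94 [351.2 318.1 364.9 360. ]
9.4 [638.6  10.5 128.3] [ 0.1 -0.4 -1.3] 33.8303957312279 [[0.0, 0.401, 0.916], [-0.0, 0.916, -0.401], [-1.0, -0.0, 0.0]]
```

View pics/c10.png

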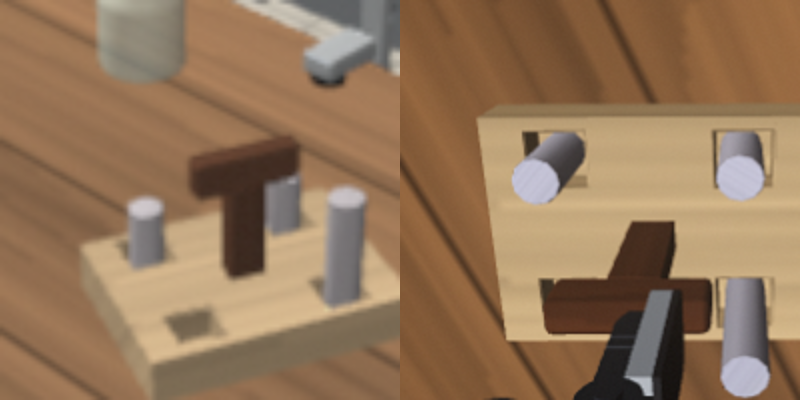

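Call:
{"op": "drive_tool", "data": {"targets": [[-2.78, -4.27, 0.5, 0, 0, 0], [-2.78, -4.27, 0.5, 0, 0, 0], [-2.78, -4.27, 0.5, 0, 0, 0], [-2.79, -4.27, 0.5, 0, 0, 0], [-2.79, -4.27, 0, 0, 0, 0], [-2.79, -4.27, 0, 0, 0, 0], [-2.79, -4.27, 0, 0, 0, 0], [0, 0, 0, 0, 0, 0], [0, 0, 0, 0, 0, 0]], "grip": 0.1}}

```text
t: 10.52
position: [443.3, -287.7, 146.5]
eef_rot: [[-0.002, 0.402, 0.916], [0.002, 0.916, -0.402], [-1.0, 0.001, -0.003]]
wrist_force: [0.5, 0.9, 0.7]
opening: 46.9
```

```bash
python3 look.py wrist w11 pin_long;python3 look.py scene sc11 pin_long
```

```text
pin_long 0.79 [267.5 177.4 289.3 225.5]
10.625 [ 444.1 -287.2  147.2] [0.2 0.6 0.4] 46.76144628613949 [[-0.001, 0.4, 0.917], [0.001, 0.917, -0.4], [-1.0, 0.001, -0.002]]
pin_long 0.49 [267.   98.5 273.2 126.8]
pin_long 0.15 [261.9 209.5 268.9 219.5]
10.725 [ 444.3 -287.3  147.6] [ 0.3 -0.6 -0.7] 47.01191250737635 [[-0.0, 0.4, 0.917], [0.001, 0.917, -0.4], [-1.0, 0.0, -0.001]]
```

View pics/w11.png

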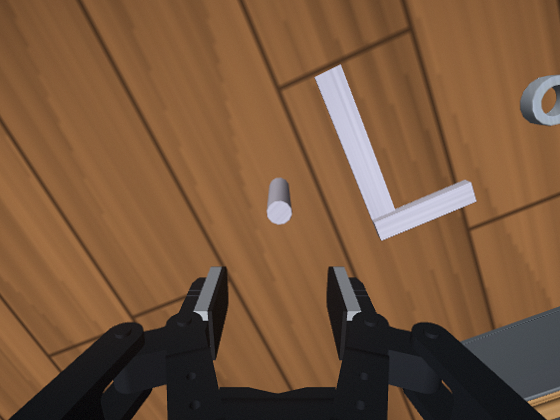

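Run:
```python
from h import *
import pickle
c=pickle.load(open("w11.pkl","rb"));c1=arm.camera_info("side");c2=arm.camera_info("scene")
b=np.array([267.5,177.4,289.3,225.5])
for r in(9,10):
  f=least_squares(lambda x:pbox(c,cyl(*x,0,80,r))-b,[443,-288]);print(f.x,f.fun)
f=least_squares(lambda x:pbox(c1,cyl(*x,0,80))-[351.2,318.1,364.9,360],[443,-288]);print(f.x,f.fun)
f=least_squares(lambda x:pbox(c2,cyl(*x,0,80))-[267,98.5,273.2,126.8],[443,-288]);print(f.x,f.fun)
print(onz(c,(279,213),80))
print([onz(c,p,4).round(0)[:2] for p in((317,76),(340,66),(383,240),(372,215))])
```

```text
[ 443.37526643 -289.28100891] [-0.74316163  1.2039744   0.74289813 -0.97802908]
[ 443.44170975 -289.12625455] [-2.04000249  0.04680864  2.03854028  0.01553247]
[ 442.59549574 -291.41974171] [-1.86276089 -0.25268292  1.74643376  0.16585788]
[ 440.06925893 -282.02720235] [-0.35684586  2.44073547  0.37419801 -2.45671287]
[ 444.01062691 -288.9903025    80.        ]
[array([ 517., -208.]), array([ 538., -209.]), array([ 521., -384.]), array([ 519., -353.])]
```

Call:
{"op": "drive_tool", "data": {"targets": [[-0.09, -0.2, -2.0, 0, 0, 0], [0, 0, -4.0, 0, 0, 0], [0, 0, -4.0, 0, 0, 0], [0, 0, -2.2, 0, 0, 0], [0, 0, -1.0, 0, 0, 0], [0, 0, 0, 0, 0, 0], [0, 0, 0, 0, 0, 0]]}}

```text
t: 11.6
position: [444.0, -291.0, 17.5]
eef_rot: [[0.002, 0.401, 0.916], [-0.002, 0.916, -0.401], [-1.0, -0.001, 0.003]]
wrist_force: [0.1, -0.1, 0.0]
opening: 47.1
```

```bash
python3 look.py wrist w12
```

```text
11.65 [ 444.  -291.1   17.6] [0.6 0.5 0.5] 46.74776917162976 [[0.002, 0.401, 0.916], [-0.002, 0.916, -0.401], [-1.0, -0.001, 0.003]]
```

View pics/w12.png

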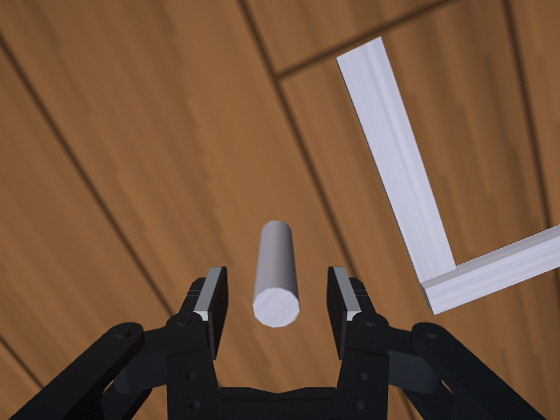

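Call:
{"op": "drive_tool", "data": {"targets": [[0, 0, 0, 0, 0, 0], [0, 0, 0, 0, 0, 0], [0, 0, 0, 0, 0, 0], [0, 0, 0, 0, 0, 0]], "grip": -1, "squeeze": 40}}

```text
t: 12.15
position: [443.5, -290.9, 17.1]
eef_rot: [[0.002, 0.401, 0.916], [-0.001, 0.916, -0.401], [-1.0, -0.001, 0.002]]
wrist_force: [0.1, 0.1, 4.9]
opening: 18.8
```

```bash
python3 look.py wrist w13
```

```text
12.2 [ 443.5 -290.9   17. ] [ 0.2 -0.1  5.8] 18.251558560007965 [[0.002, 0.401, 0.916], [-0.001, 0.916, -0.401], [-1.0, -0.001, 0.002]]
```

View pics/w13.png

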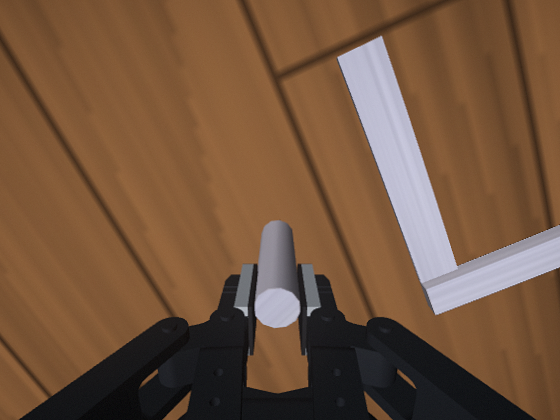

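Call:
{"op": "drive_tool", "data": {"targets": [[0, 0, 1.0, 0, 0, 0], [0, 0, 5.0, 0, 0, 0], [0, 0, 5.5, 0, 0, 0], [1.5, 4.47, 0, 0, 0, 0], [1.5, 4.47, 0, 0, 0, 0], [1.5, 4.47, 0, 0, 0, 0], [1.5, 4.47, 0, 0, 0, 0], [1.5, 4.47, 0, 0, 0, 0], [1.5, 4.47, 0, 0, 0, 0], [0, 0, 0, 0, 0, 0]]}}

```text
t: 13.45
position: [532.9, -19.2, 130.5]
eef_rot: [[-0.001, 0.397, 0.918], [0.001, 0.918, -0.397], [-1.0, 0.0, -0.002]]
wrist_force: [-0.0, -0.7, -0.8]
opening: 18.6
```

Call:
{"op": "drive_tool", "data": {"targets": [[0, 0, -2.0, 0, 0, 0], [0, 0, -3.0, 0, 0, 0], [0, 0, -2.0, 0, 0, 0], [0, 0, 0, 0, 0, 0], [0, 0, 0, 0, 0, 0]]}}

```text
t: 14.08
position: [533.3, -22.9, 61.9]
eef_rot: [[0.001, 0.402, 0.916], [-0.0, 0.916, -0.402], [-1.0, 0.0, 0.001]]
wrist_force: [-0.4, -0.2, -0.1]
opening: 18.8
```

```bash
python3 look.py wrist w14; python3 -c "
import cv2
cv2.imwrite('pics/w14c.png',cv2.resize(cv2.imread('pics/w14.png')[160:340,180:380],(667,600),interpolation=cv2.INTER_CUBIC))"
```

```text
14.125 [533.7 -22.8  62.4] [-0.2 -0.2 -0.8] 18.759259755691126 [[0.002, 0.402, 0.916], [-0.001, 0.916, -0.402], [-1.0, 0.0, 0.002]]
```

View pics/w14c.png

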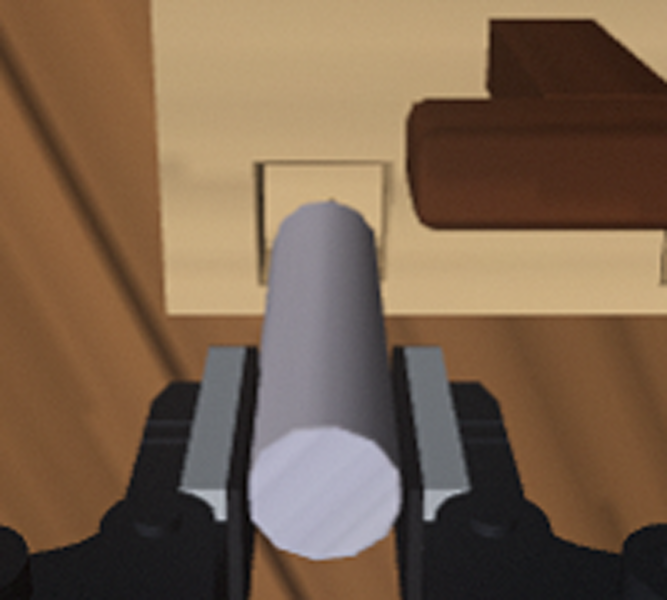

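Run:
```python
from h import *
import pickle
c=pickle.load(open("w14.pkl","rb"));yc=np.array([.402,.916,0]);zc=np.array([.916,-.402,0])
u=lambda x,y:(180+x/3.335,160+y/3.335)
far2=onz(c,u(325,200),45.4)
L=onz(c,u(255,162),28);Rr=onz(c,u(389,162),28);print("rimwidth",np.linalg.norm(Rr-L))
pc=(L+Rr)/2-13*yc; near=onz(c,u(322,315),28); print("near edge dist (20)",(pc-near)@yc)
pn=far2-10*yc
print("pocket",pc,"pin",pn); d=pc-pn;print("tool y",d@yc,"tool z",d@zc)
```

```text
rimwidth 26.815488873487055
near edge dist (20) 20.817211328765982
pocket [533.03841975 -22.37908312  28.        ] pin [534.05859829 -21.40113776  45.4       ]
tool y -1.30590971643433 tool z -0.5413495069919406
```

Call:
{"op": "drive_tool", "data": {"targets": [[-0.08, -0.06, 0, 0, 0, 0], [0, 0, -0.9, 0, 0, 0], [0, 0, -0.9, 0, 0, 0], [0, 0, -0.9, 0, 0, 0], [0, 0, -0.8, 0, 0, 0], [0, 0, 0, 0, 0, 0], [0, 0, 0, 0, 0, 0]]}}

```text
t: 15.0
position: [532.0, -22.8, 25.8]
eef_rot: [[-0.0, 0.401, 0.916], [-0.0, 0.916, -0.401], [-1.0, -0.0, -0.0]]
wrist_force: [-0.6, -0.6, -0.3]
opening: 18.2
```

```bash
python3 look.py wrist w15;python3 look.py side s15; python3 look.py scene sc15; python3 -c "
import cv2,numpy as np
a=cv2.imread('pics/s15.png');b=cv2.imread('pics/sc15.png');w=cv2.imread('pics/w15.png')
cv2.imwrite('pics/c15.png',np.hstack([cv2.resize(a[170:270,230:330],(260,260)),cv2.resize(b[140:240,230:330],(260,260)),cv2.resize(w[150:350,180:380],(260,260))]))"
```

```text
15.05 [532.  -22.8  25.9] [0.1 0.1 0.2] 19.02770601681473 [[-0.0, 0.401, 0.916], [-0.0, 0.916, -0.401], [-1.0, -0.0, -0.0]]
15.1 [532.1 -22.8  25.9] [-0.5  0.3 -1.2] 18.7026077107906 [[-0.0, 0.401, 0.916], [-0.0, 0.916, -0.401], [-1.0, -0.0, -0.0]]
15.15 [532.1 -22.8  26. ] [-0.5 -0.7 -0.3] 18.671974789831904 [[0.0, 0.401, 0.916], [-0.0, 0.916, -0.401], [-1.0, -0.0, 0.0]]
```

View pics/c15.png

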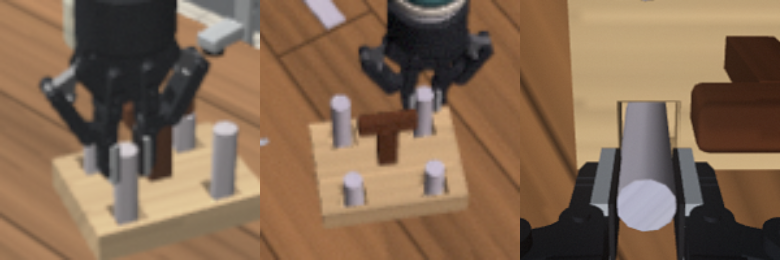

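Call:
{"op": "drive_tool", "data": {"targets": [[0, 0, 0, 0, 0, 0], [0, 0, 0, 0, 0, 0], [0, 0, 0.5, 0, 0, 0], [0, 0, 2.0, 0, 0, 0], [0, 0, 4.0, 0, 0, 0], [0, 0, 4.0, 0, 0, 0], [0, 0, 0, 0, 0, 0], [0, 0, 0, 0, 0, 0]], "grip": -0.2}}

```text
t: 16.15
position: [531.9, -22.8, 130.9]
eef_rot: [[-0.0, 0.401, 0.916], [-0.0, 0.916, -0.401], [-1.0, -0.0, -0.0]]
wrist_force: [-0.9, 0.5, -0.2]
opening: 34.2
```

```bash
python3 look.py wrist w16; python3 -c "
from cell import arm
print(arm.sense()['joint_pos'].round(1))"
```

```text
16.2 [531.4 -22.7 129.9] [-0.1  0.7 -1.1] 33.79374413486757 [[-0.002, 0.401, 0.916], [0.0, 0.916, -0.401], [-1.0, -0.001, -0.002]]
[-8.6  4.  86.8 -0.  89.4 15.1]
```

View pics/w16.png

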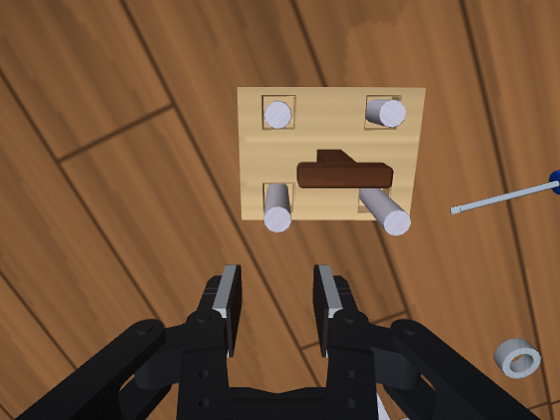

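Run:
```python
from h import *
import pickle
c=pickle.load(open("w16.pkl","rb"))
def W(p,l):
    x,y,t=p; l=np.atleast_2d(l).astype(float); cc,s=np.cos(t),np.sin(t)
    return np.c_[x+cc*l[:,0]-s*l[:,1],y+s*l[:,0]+cc*l[:,1],l[:,2]]
L=[(-75,56,28),(75,56,28),(-75,-56,28)]
px=np.array([(237.5,87),(425.5,87.5),(241.5,219.5)])
r=least_squares(lambda p:(proj(c,W(p,L))-px).ravel(),[587,-8,-.41]);print(r.x[:2],np.degrees(r.x[2]),r.fun.round(1))
im=cv2.imread("pics/w16.png")
for z in(84,106):
    q=proj(c,W(r.x,[(i*30,j*7,z) for i,j in((1,1),(1,-1),(-1,-1),(-1,1))])); cv2.polylines(im,[np.int32(q.round())],True,(255,255,0),1)
q=proj(c,W(r.x,[(i*75,j*56,28) for i,j in((1,1),(1,-1),(-1,-1),(-1,1))])); cv2.polylines(im,[np.int32(q.round())],True,(0,255,0),1)
cv2.imwrite("pics/w16c.png",cv2.resize(im[70:240,220:440],(776,600),interpolation=cv2.INTER_CUBIC))
```

```text
[585.84473247  -7.25307641] -23.682348545222442 [-0.6 -0.3  0.6  0.1 -0.   0.5]
```

View pics/w16c.png

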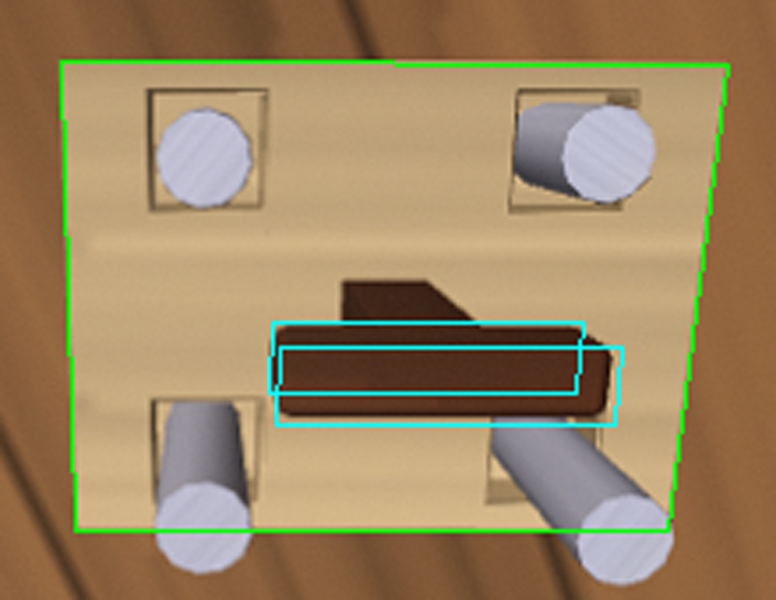

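Call:
{"op": "drive_tool", "data": {"targets": [[0.6, 0.17, 0, 0, 0, 0.1745], [0.6, 0.17, 0, 0, 0, 0.1745], [0.6, 0.18, 0, 0, 0, 0.1745], [0.6, 0.18, 0, 0, 0, 0.1745], [0.6, 0.17, 0, 0, 0, 0.1745], [0.6, 0.18, 0, 0, 0, 0.1745], [0.6, 0.17, 0, 0, 0, 0.1745], [0.6, 0.18, 0, 0, 0, 0.1745], [0.66, 0.17, 0, 0, 0, 0.1745], [0, 0, 0, 0, 0, 0]], "grip": 0}}

```text
t: 17.45
position: [585.9, -6.9, 129.0]
eef_rot: [[-0.004, -0.915, 0.403], [0.001, 0.403, 0.915], [-1.0, 0.003, -0.001]]
wrist_force: [-0.6, 0.7, 0.1]
opening: 42.6
```

Call:
{"op": "drive_tool", "data": {"targets": [[0, 0, -2.0, 0, 0, 0], [0, 0, -1.0, 0, 0, 0], [0, 0, 0, 0, 0, 0], [0, 0, 0, 0, 0, 0]]}}

```text
t: 17.95
position: [586.9, -7.2, 101.5]
eef_rot: [[0.001, -0.916, 0.402], [0.0, 0.402, 0.916], [-1.0, -0.001, 0.0]]
wrist_force: [0.1, -0.2, -0.5]
opening: 42.4
```

```bash
python3 look.py wrist w17
```

```text
18.0 [587.1  -7.2 101.8] [-0.3 -0.9  1. ] 42.856442607923775 [[0.001, -0.916, 0.402], [-0.0, 0.402, 0.916], [-1.0, -0.001, 0.0]]
```

View pics/w17.png

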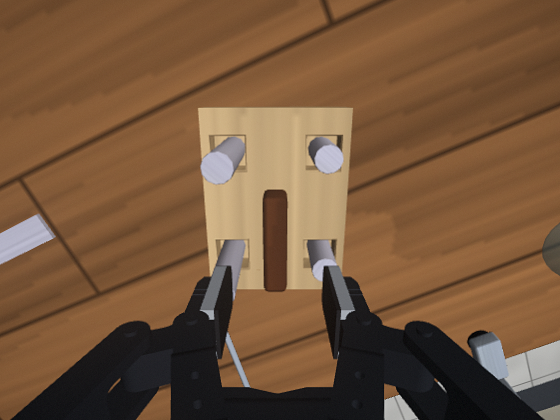

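Run:
```python
from h import *
import pickle
c=pickle.load(open("w17.pkl","rb"))
a=onz(c,(275.5,191),106);b=onz(c,(275,290),106);print(a,b,(a+b)/2,np.linalg.norm(a-b))
```

```text
[554.53236329   7.21902395 106.        ] [610.52515086 -17.77297904 106.        ] [582.52875707  -5.27697754 106.        ] 61.31714665231562
```

Call:
{"op": "drive_tool", "data": {"targets": [[-0.18, 0.08, -1.5, 0, 0, 0], [0, 0, -2.0, 0, 0, 0], [0, 0, -2.0, 0, 0, 0], [0, 0, -1.0, 0, 0, 0], [0, 0, 0, 0, 0, 0], [0, 0, 0, 0, 0, 0]]}}

```text
t: 18.75
position: [585.5, -6.4, 36.9]
eef_rot: [[0.002, -0.916, 0.402], [-0.0, 0.402, 0.916], [-1.0, -0.001, 0.001]]
wrist_force: [-0.1, -1.5, -0.9]
opening: 42.9
```

```bash
python3 look.py wrist w18;python3 look.py side s18; python3 look.py scene sc18; python3 -c "
import cv2,numpy as np
a=cv2.imread('pics/s18.png');b=cv2.imread('pics/sc18.png');w=cv2.imread('pics/w18.png')
cv2.imwrite('pics/c18.png',np.hstack([cv2.resize(a[150:270,230:350],(266,266)),cv2.resize(b[120:240,220:340],(266,266)),cv2.resize(w[120:420,130:430],(266,266))]))"
```

```text
18.8 [585.7  -6.4  37.1] [ 0.2 -0.1 -1.1] 42.492027223094695 [[0.002, -0.916, 0.402], [-0.0, 0.402, 0.916], [-1.0, -0.002, 0.001]]
18.85 [585.8  -6.4  37.2] [ 0.  -0.3  0.4] 42.77836565420447 [[0.002, -0.916, 0.402], [-0.0, 0.402, 0.916], [-1.0, -0.002, 0.001]]
18.9 [585.7  -6.4  37.1] [-1.   0.2  1.1] 42.254533496953975 [[0.002, -0.916, 0.402], [-0.0, 0.402, 0.916], [-1.0, -0.002, 0.001]]
```

View pics/c18.png

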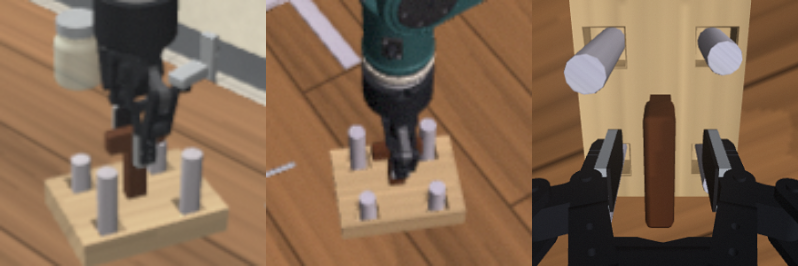

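Call:
{"op": "drive_tool", "data": {"targets": [[0, 0, 0, 0, 0, 0], [0, 0, 0, 0, 0, 0], [0, 0, 0, 0, 0, 0], [0, 0, 0, 0, 0, 0], [0, 0, 0, 0, 0, 0]], "grip": -1, "squeeze": 90}}

```text
t: 19.52
position: [585.0, -6.8, 36.5]
eef_rot: [[0.0, -0.916, 0.402], [-0.001, 0.402, 0.916], [-1.0, -0.001, -0.001]]
wrist_force: [-2.5, -3.8, 2.5]
opening: 12.6
```

```bash
python3 look.py wrist w19;python3 look.py side s19; python3 look.py scene sc19; python3 -c "
import cv2,numpy as np
a=cv2.imread('pics/s19.png');b=cv2.imread('pics/sc19.png');w=cv2.imread('pics/w19.png')
cv2.imwrite('pics/c19.png',np.hstack([cv2.resize(a[150:270,230:350],(266,266)),cv2.resize(b[120:240,220:340],(266,266)),cv2.resize(w[120:420,130:430],(266,266))]))"
```

```text
19.575 [585.   -6.8  36.4] [-1.2 -2.6  3.5] 12.498165659138932 [[0.0, -0.916, 0.402], [-0.001, 0.402, 0.916], [-1.0, -0.001, -0.001]]
19.625 [585.   -6.8  36.5] [-2.1 -3.3  3.6] 12.822342400967953 [[0.0, -0.916, 0.402], [-0.001, 0.402, 0.916], [-1.0, -0.001, -0.001]]
19.675 [585.   -6.8  36.5] [-3.1 -2.9  3.7] 12.666180385942802 [[0.0, -0.916, 0.402], [-0.001, 0.402, 0.916], [-1.0, -0.001, -0.001]]
```

View pics/c19.png

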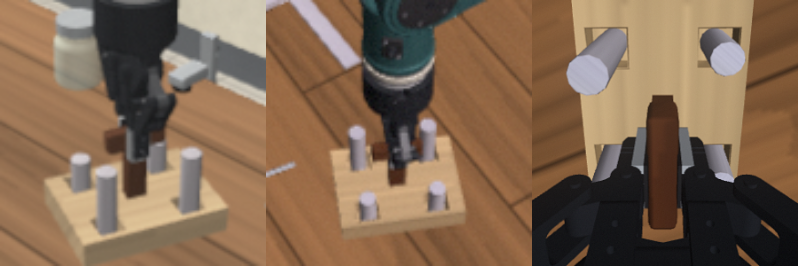

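Firm grip on the bar. Lift slowly a little and check.

Call:
{"op": "drive_tool", "data": {"targets": [[0, 0, 0.2, 0, 0, 0], [0, 0, 0.4, 0, 0, 0], [0, 0, 0.6, 0, 0, 0], [0, 0, 0.8, 0, 0, 0], [0, 0, 0, 0, 0, 0], [0, 0, 0, 0, 0, 0]]}}

```text
t: 20.42
position: [584.9, -6.2, 56.2]
eef_rot: [[0.0, -0.916, 0.402], [0.0, 0.402, 0.916], [-1.0, -0.0, 0.0]]
wrist_force: [-0.0, -0.2, -4.3]
opening: 12.6
```

```bash
python3 look.py wrist w20;python3 look.py side s20; python3 look.py scene sc20; python3 -c "
from cell import arm
print(arm.sense()['moment'])
import cv2,numpy as np
a=cv2.imread('pics/s20.png');b=cv2.imread('pics/sc20.png');w=cv2.imread('pics/w20.png')
cv2.imwrite('pics/c20.png',np.hstack([cv2.resize(a[150:270,230:350],(266,266)),cv2.resize(b[120:240,220:340],(266,266)),cv2.resize(w[120:420,130:430],(266,266))]))"
```

```text
20.475 [584.8  -6.2  55.9] [ 0.5  0.7 -4.8] 12.590418562119627 [[-0.0, -0.916, 0.402], [0.0, 0.402, 0.916], [-1.0, 0.0, 0.0]]
20.525 [584.7  -6.3  55.7] [-1.  -0.1 -5.7] 12.722588341576184 [[-0.001, -0.916, 0.402], [0.0, 0.402, 0.916], [-1.0, 0.001, -0.0]]
20.575 [584.6  -6.3  55.7] [-0.1  0.2 -4.9] 12.60646143502878 [[-0.001, -0.916, 0.402], [0.0, 0.402, 0.916], [-1.0, 0.001, -0.0]]
[ 0.06396501  0.04132051 -0.01065647]
```

View pics/c20.png

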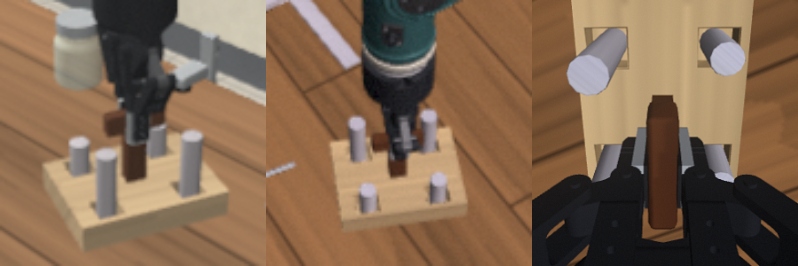

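Call:
{"op": "drive_tool", "data": {"targets": [[0, 0, 0.5, 0, 0, 0], [0, 0, 1.1, 0, 0, 0], [0, 0, 1.4, 0, 0, 0], [0, 0, 1.6, 0, 0, 0], [0, 0, 1.4, 0, 0, 0], [0, 0, 1.1, 0, 0, 0], [0, 0, 0.7, 0, 0, 0], [0, 0, 0.3, 0, 0, 0], [0, 0, 0, 0, 0, 0], [0, 0, 0, 0, 0, 0]]}}

```text
t: 21.82
position: [584.5, -6.3, 136.3]
eef_rot: [[-0.001, -0.916, 0.402], [0.0, 0.402, 0.916], [-1.0, 0.001, -0.0]]
wrist_force: [-0.4, -0.3, -4.7]
opening: 12.8
```

Call:
{"op": "drive_tool", "data": {"targets": [[0, 0, 0, 0, 0, 0], [0, 0, 0, 0, 0, 0], [0, 0, 0, 0, 0, 0], [0, 0, 0, 0, 0, 0]]}}

```text
t: 22.32
position: [584.9, -6.3, 137.0]
eef_rot: [[0.0, -0.916, 0.402], [0.0, 0.402, 0.916], [-1.0, 0.0, 0.0]]
wrist_force: [1.7, -0.6, -4.0]
opening: 12.8
```

```bash
python3 look.py wrist w21;python3 look.py side s21; python3 look.py scene sc21
python3 - <<'E'
from h import *
s=arm.sense();print(s['moment'],s['dq'].round(2))
a=cv2.imread('pics/s21.png');b=cv2.imread('pics/sc21.png')
R=s["eef_rot"];P=s["position"]
# predicted level carrier: centre under tool, top corners z=lift+28
lift=P[2]-36.5
t=np.radians(-23.7);o=np.array([586-.9,-7.]) 
o=o+ (P[:2]-[585.0,-6.8])
for n,im in(("side",a),("scene",b)):
    c=arm.camera_info(n)
    for z in(0,28):
        Q=[(o[0]+75*i*np.cos(t)-56*j*np.sin(t),o[1]+75*i*np.sin(t)+56*j*np.cos(t),lift+z) for i,j in((1,1),(1,-1),(-1,-1),(-1,1))]
        cv2.polylines(im,[np.int32(proj(c,Q).round())],True,(0,255,0),1)
print(lift)
cv2.imwrite('pics/c21.png',np.hstack([cv2.resize(a[110:250,220:360],(400,400)),cv2.resize(b[100:240,210:350],(400,400))]))
E
```

```text
22.375 [584.9  -6.3 137.1] [-0.2 -0.3 -5.4] 12.826770917405286 [[0.0, -0.916, 0.402], [0.0, 0.402, 0.916], [-1.0, -0.0, 0.0]]
22.425 [584.9  -6.3 137.1] [ 0.4  0.6 -5.6] 12.712528727944887 [[0.0, -0.916, 0.402], [0.0, 0.402, 0.916], [-1.0, -0.0, 0.0]]
22.475 [584.9  -6.3 137.1] [ 0.4 -0.1 -5.1] 12.554035374021488 [[0.0, -0.916, 0.402], [0.0, 0.402, 0.916], [-1.0, -0.0, 0.0]]
[ 0.00547613 -0.0021121   0.0138258 ] [ 0.04  0.03  0.03 -0.02  0.13 -0.29]
100.57517175881583
```

View pics/c21.png

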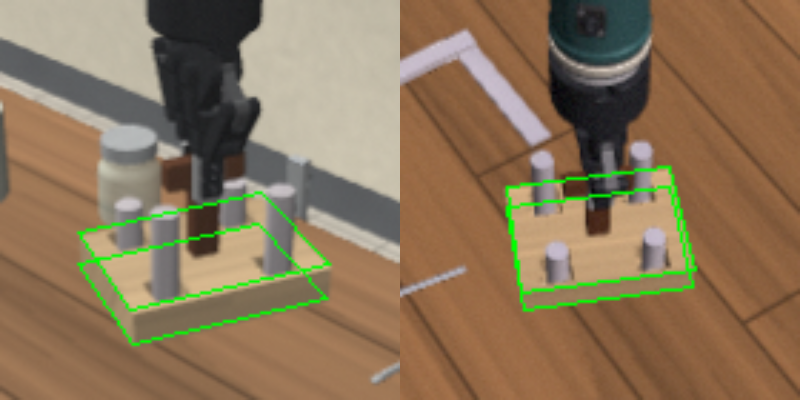

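View pics/w21.png

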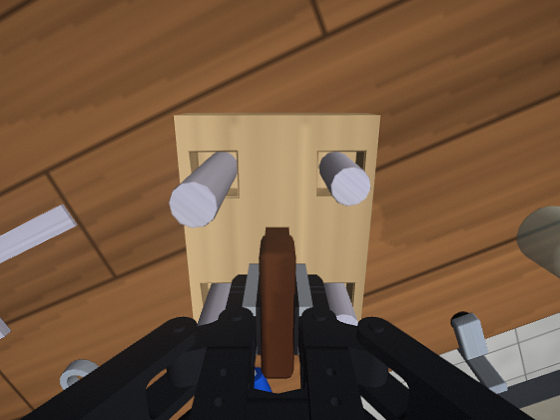

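View pics/s21.png

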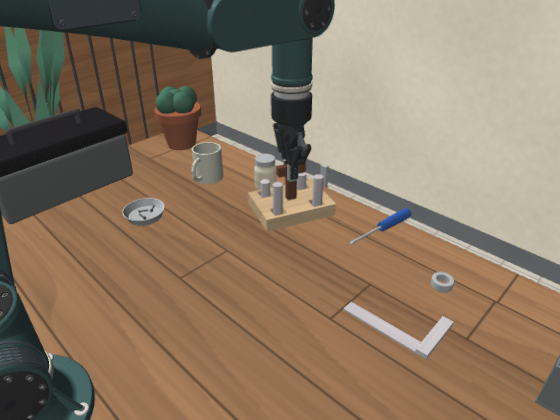

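The level-carrier model matches both views: long pins are together, short pins are together, and the carrier is level and still at about 100 mm. The other items haven't moved, so I'm handing in.

```bash
python3 -c "
from cell import arm
print(arm.close_job())
s=arm.sense();print(s['t'],s['position'],s['opening'])"
```

```text
the job is handed in; nothing more can be done
None
the job is handed in; nothing more can be done
```

Both pins are in the carrier, each in the row that already held a pin of its length. The job was handed in at about 22.5 s with the arm still holding the carrier by its handle, about 10 cm above the bench.

**Last checks:**
- **Height and level:** a drawn outline of a level carrier at 100.6 mm matched both the scene and side pictures.
- **Pins:** all four were still in their pockets.
- **Load:** the measured load was about 5 N, against an expected 4.6 N for the loaded carrier.
- **Stillness:** the joints were practically still, and the grip was firm at 90 N with an opening of 12.6 mm.
- **Other things:** those in view (dish, mug, jar, screwdriver, square, collar) looked undisturbed.

**What disagreed or failed:**
- **Fingers shorter than stated:** all three cameras put the fingertips about 40 mm behind the reported tool point, not at it. My first grasp on the short pin closed empty just above it without moving it. After that I set grasp heights from the pictures, so the reported tool height went down to about −9 mm without touching the bench.
- **Opening reads low:** the finger opening read about 1.5 mm less than the stated sizes (18.3 mm on a 20 mm pin, 12.6 mm on the 14 mm bar).
- **Wrist camera at close range:** its position estimates were off by 2–3 mm, so I corrected the placements by comparing each pin with its pocket rim.

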